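# Rock the plumb-needle angle gauge on a sprung specimen stud and hold it on its mark

### The job

Pick up the angle gauge by its square grip and set it upright, sole centred, on the lopsided head of the sprung specimen stud, pressing gently so that the stud sinks partway but does not bottom out. Keeping it on the stud, rock the gauge slowly over sideways in the plane of its dial until the swinging needle settles on the arrowhead mark, and finish while still holding it there, needle still on the mark and stud still partly pressed. Leave the jar, the dish and the marker pen alone.

Things in the scene. Friction and masses are not known exactly. Their poses are not given: they have to be found in the camera images.
- gauge: Angle gauge, about 0.4 kg: flat aluminium case (18 mm thick along x, 116 wide along y, 10 to 124 mm up) on a flat steel sole (50 x 118 x 10 mm), with an upright square black grip (24 x 24 mm, 128 to 170 mm up) on top. Origin: centre of the sole's underside; z up, x out of the white dial, y along the width. Starts upright on the bench, dial facing +x within about 0.4 rad.
- gauge_grip (a point): Middle of the gauge's square grip, 149 mm above the underside of its sole; axes as the gauge. Pads centred here clear the case.
- gauge_sole (a point): Centre of the flat underside of the gauge's sole (same point and axes as the gauge's origin).
- needle (a joint): Angle of the dark needle, a pendulum 77 mm long hung from a pivot 108 mm above the sole's underside, in the gauge's frame: 0 points along the gauge's -z, positive towards its +y. It hangs plumb: tipping the gauge's top towards its own +y by an angle makes this equally positive. Swings at about 2.2 Hz, settles in about a second. Cannot be touched.
- index (a joint): Angle of the arrowhead mark on the dial about the needle's pivot, measured exactly as the needle's (about 0.26 to 0.50 rad, always on the +y side); set beforehand, it does not move and cannot be touched.
- needle_tip (a point): Tip of the needle, 78 mm from the pivot.
- index_tip (a point): Point of the arrowhead mark, on the same 78 mm circle as the needle's tip.
- stage_block: Dark steel block, 110 x 110 x 24 mm with a 48 mm round collar up to 30 mm, fixed to the bench; the stud stands upright in its middle. Origin: centre of its underside.
- stud_crown (a point): Highest point of the stud, on its axis, 85 mm above the bench while not pressed; it sinks with the stud. The stud is a steel pin 24 mm thick with an uneven head: a ball of 14 mm radius centred on the axis 14 mm below the crown, and a lump (8 mm radius, centred 9 mm off the axis, 10.5 mm below the crown) on one side.
- stud (a joint): How far the stud is pressed down: 0 free, 0.016 m bottomed out. Its spring needs about 2.4 N to start and 0.4 N more per mm.
- jar: Bystander: small glass specimen jar with a white cap, 44 mm across, 60 mm high. Origin: centre of its underside.
- dish: Bystander: clear shallow dish, 90 mm across, 15 mm high. Origin: centre of its underside.
- marker: Bystander: red marker pen, 130 x 13 x 13 mm, lying along its x axis. Origin: centre of its underside.
There are look-alikes about, which are no part of the job. Of the things that look like the gauge, the larger one is meant. There is more than one size of the stage_block; the job needs the smaller.

How it is judged:
On the way, in this order (a step that is already met when the one before it is completed fails the run):
1. the gauge is lifted clear of the bench in the fingers (height (world z) of gauge_sole above 0.03 m and contact force between the fingers and gauge above 2 N), for 0.1 s.
2. the gauge is held upright (within 0.09 rad) with its sole centred on the stud, which is partly pressed (contact force between gauge and stud above 0.8 N and distance between gauge_sole and stud_crown below 0.018 m and contact force between the fingers and gauge above 2 N and value of joint stud between 0.002 and 0.0145 m and angle between gauge's own z axis and vertical below 0.09 rad), for 0.2 s.
3. it is rocked on the stud: passing 0.10 to 0.18 rad of lean with the sole still on the stud (contact force between gauge and stud above 0.8 N and distance between gauge_sole and stud_crown below 0.018 m and contact force between the fingers and gauge above 2 N and angle between gauge's own z axis and vertical between 0.1 and 0.18 rad), for 0.02 s.
4. the needle rests on the arrowhead while the stud is partly pressed (contact force between gauge and stud above 0.8 N and distance between gauge_sole and stud_crown below 0.018 m and contact force between the fingers and gauge above 2 N and value of joint stud between 0.002 and 0.0145 m and distance between needle_tip and index_tip below 0.0045 m and velocity of joint needle between -0.3 and 0.3 rad/s), for 0.5 s.
At the end, for the whole second after the job is handed in: Fingers hold the gauge (over 2 N); its sole presses the stud (over 0.8 N, sunk 2 to 14.5 mm), sole centre within 18 mm of the crown and over 50 mm above the bench; needle tip within 4.5 mm of the arrowhead point and still (under 0.3 rad/s) (all of step 4 and height (world z) of gauge_sole above 0.05 m); the arm keeps its last pose, push and grip.
It fails at once if the stud is pressed hard (over 22 N) (contact force between gauge and stud above 22 N).
It fails at once if the jar is pushed more than 30 mm (distance of jar from where it was at the start of the episode above 0.03 m).
It fails at once if the dish is pushed more than 30 mm (distance of dish from where it was at the start of the episode above 0.03 m).
It fails at once if the marker is pushed more than 30 mm (distance of marker from where it was at the start of the episode above 0.03 m).
It also fails if it takes over 51 s, if anything falls off the work surface, if the arm or the gripper's body presses on something with over 40 N, if the wrist force passes 120 N, or if a joint passes its speed limit or range.

### The arm

A 7-joint arm with a two-finger parallel gripper is mounted at the origin on the work surface. World frame = base frame: x ahead of the robot, y to its left, z up, the work surface at z = 0. Lengths are in m, angles in rad, forces in N, time in s.
With the tool pointing down it reaches from about 0.4 to 0.9 m from the base axis. Payload 5.6 kg.
Tool frame: the origin (TCP) lies at the very end of the fingers, on their centre line; the grasp point (between the pads) lies 19 mm behind it; z points along the fingers, y is the line along which they close (so a half turn about z gives the same grasp; the last joint's range is limited). The gripper opens to 92 mm and grips with 3 to 60 N. Pads are 20 mm wide; open, the fingers measure 128 mm over their backs; the gripper's body (75 mm by 189 mm) begins 69 mm behind the grasp point.
Start: joints at [-1.258, 0.468, -0.012, 1.603, 0.006, 1.071, -0.056], TCP at [0.226, 0.609, 0.183] pointing down, gripper open.
Joint ranges: [-2.53, 2.53], [-0.31, 2.02], [-1.57, 1.55], [0.28, 2.44], [-1.29, 4.43], [0.15, 1.84], [-2.92, 2.92]. Speed limits (rad/s): [2.57, 2.57, 3.14, 3.14, 3.14, 3.14, 3.14].

### API

Orientations are given as a rotation vector (axis times angle).
In Python, from bench import telemetry, grab_frame, order gives the robot as it stands. The module is installed in compiled form; this text tells all that it offers.
- The arm moves only by the tool drive_tool, never from a script. Its argument "deltas" is a list of rows, each an object with "travel": the shift along the tool's x, y, z in m, a list of three; "rotation": the turn, a rotation vector about the tool's x, y, z in degrees, a list of three; "gripper": the opening, from 0 (shut) to 1 (fully open). A call has 1 to 10 rows; each row shifts and turns the commanded pose from where the row before left it, along the tool's axes as they then stand; what a row does not reach is not made up. A row lasts 1/8 s, in which the tool goes at most 62.5 mm and 10.7 degrees, less where a joint would pass 70% of its speed; a pose out of reach is approached as far as the arm can. A call with a gripper value outside its range is refused whole. The fingers move at their own pace and stop on an object; "grip_force" is the grip in N (left out, the last holds). Time passes only in rows, so rows that do not move let the fingers close. It gives the time, the measured TCP pose, the force, the opening and the grip force at its end, in the units of the state.
- telemetry.sense(): the state, without advancing time (a new reading comes with each control period).
- grab_frame(name): name is "scene" or "top" or "wrist"; returns a dict with "frame" (480x640x3 uint8, red, green, blue), "fx", "fy", "cx", "cy" (pixels), "rvec" (rotation vector, rad) and "tvec" (3), from world to camera coordinates, as OpenCV has them; the wrist camera has in their place "tool_from_camera" (4x4, takes a point from camera to tool coordinates, whose origin is the TCP and whose axes are the flange's). Camera axes: x right, y down, z forward; pixel columns grow to the right and rows downward; lengths in m; the calibration is good to about 2 mm. The wrist camera is an equidistant fisheye: a pixel r from the principal point sees the ray r / f radians off the axis. A picture is of the moment at which its call begins: read the wrist's pose just before it. There is no depth.
- order.job_done(): hands the job in; it is judged then, once.
The state is a dict: "clock": time; "qpos": joint angles; "qd": joint speeds; "tau": joint torques, N m; "tcp_pos": TCP position; "orientation": TCP orientation; "force": force on the tool from outside, world axes, zero at the start; "ft_torque": the same for the moment, N m; "gripper_width": opening from 0.0 (shut) to 1.0 (fully open); "gripper_force": force on a finger pad.
Only numpy, scipy, OpenCV 4.12 (cv2) and the standard library are available. Lean on these libraries where they do the work, as an engineer would, in place of code of your own. Each camera call takes 0.05 s, during which the arm holds its last target. There are 200 camera calls.

## Working session

There is one attempt and no reset: what is moved stays moved. The work goes in short steps, Python scripts to look and compute and a tool call to move; the robot and the scene stay as the last step left them, time stands still between calls to the robot, and variables do not carry over. Pictures are saved under pics/ and viewed, at most 10 in all, crops included, and the job is handed in when it is done.

Besides the shell and the picture viewer there is one more tool, called after ">>>" as name(argument=value, ...), one argument or row to a line, values as JSON. drive_tool: Moves the arm, as the interface text tells. Its arguments: {"type":"object","properties":{"deltas":{"type":"array"},"grip_force":{"type":"number"}},"required":["deltas"]}

```bash
mkdir -p pics
cat > h.py <<'E'
import numpy as np, cv2, pickle
from scipy.spatial.transform import Rotation as R
from bench import telemetry, grab_frame, order
def snap(n,tag):
    s=telemetry.sense(); f=grab_frame(n); f['s']=s
    pickle.dump(f,open(f'pics/{tag}.pkl','wb')); cv2.imwrite(f'pics/{tag}.png',f['frame'][:,:,::-1]); return f
def load(tag): return pickle.load(open(f'pics/{tag}.pkl','rb'))
def ray(f,u,v):
    Rm=cv2.Rodrigues(np.array(f['rvec'],float))[0]; c=-Rm.T@np.array(f['tvec'])
    d=Rm.T@np.array([(u-f['cx'])/f['fx'],(v-f['cy'])/f['fy'],1]); return c,d
def onz(f,u,v,z):
    c,d=ray(f,u,v); return c+d*(z-c[2])/d[2]
def proj(f,P):
    K=np.array([[f['fx'],0,f['cx']],[0,f['fy'],f['cy']],[0,0,1]])
    return cv2.projectPoints(np.array(P,float).reshape(-1,3),np.array(f['rvec'],float),np.array(f['tvec'],float),K,None)[0].reshape(-1,2)
def crop(f,u0,v0,w,h,k,name):
    cv2.imwrite(name,cv2.resize(f['frame'][v0:v0+h,u0:u0+w,::-1],None,fx=k,fy=k,interpolation=cv2.INTER_CUBIC))
E
python3 - <<'E'
from h import *
for n in('scene','top'):
    f=snap(n,n+'0'); print(n,f['fx'],f['cx'],f['cy'],f['rvec'],f['tvec'],ray(f,320,240))
print(telemetry.sense())
E
```

```text
scene 500.4203684361158 321.1034334210927 234.29494939377133 [ 1.90897201  1.19340245 -0.64651472] [-0.2549528  -0.18829653  1.32844728] (array([ 1.19750387, -0.2772591 ,  0.59526511]), array([-0.74220658,  0.34064683, -0.57725554]))
top 593.8019606463911 317.1444479910142 242.2245989945397 [ 2.15426984 -2.19777708  0.1624449 ] [0.01015815 0.52925265 1.00057014] (array([0.40945036, 0.03396653, 1.05477431]), array([ 0.11985815, -0.03821537, -0.99207397]))
{'clock': 0.1, 'qpos': array([-1.25800349,  0.46832318, -0.01157574,  1.60347906,  0.00599676,
        1.07139607, -0.05627963]), 'qd': array([ 0.00079791, -0.0023521 ,  0.00044597, -0.00040379, -0.0009778 ,
        0.0017978 , -0.00054245]), 'tau': array([ 7.12677320e-04, -5.21649599e+01, -1.25938270e-02, -2.44364655e+01,
       -5.69182390e-02,  1.40426433e-02,  4.09993686e-05]), 'tcp_pos': array([0.22630639, 0.60874639, 0.18233524]), 'orientation': array([-5.56015471e-01, -3.09183828e+00,  2.45629954e-03]), 'force': array([ 0.40388777, -0.37886459, -0.0223925 ]), 'ft_torque': array([ 0.00673724,  0.00234711, -0.00248267]), 'gripper_force': 0.0, 'gripper_width': 1.0002910859762832}
```

View pics/scene0.png

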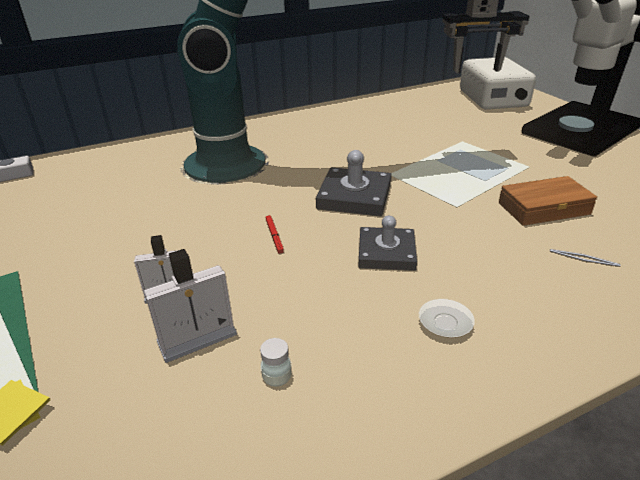

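View pics/top0.png

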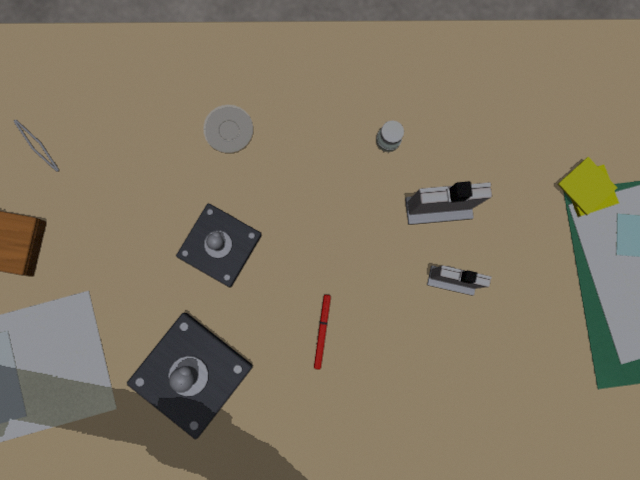

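The scene view has two gauges: a larger one at (190,305) and a smaller one at (155,265). It also has two stages: a larger one at (355,190) and a smaller one at (388,247). By the description I want the larger gauge and the smaller block. I'll check their sizes and confirm both in an enlarged crop.

Run:
```python
from h import *
s=load('scene0');t=load('top0')
def cr(f,u,v,w,h,k): return cv2.resize(f['frame'][v:v+h,u:u+w,::-1],None,fx=k,fy=k,interpolation=cv2.INTER_CUBIC)
a=cr(s,130,230,120,135,3.3333); b=cr(t,400,170,100,75,4); c=cr(t,170,195,100,100,3);d=cr(s,350,205,75,75,4)
im=np.zeros((600,800,3),np.uint8)
for i,x,y in((a[:450],0,0),(b,400,0),(c[:300],400,300)): im[y:y+i.shape[0],x:x+i.shape[1]]=i
i=cr(s,370,210,45,50,2.2);im[452:452+i.shape[0],:i.shape[1]]=i
cv2.imwrite('pics/c1.png',im)
for tag,q in(('small',[(210,205),(261,237),(230,287),(177,253)]),('large',[(185,314),(251,370),(196,437),(128,380)])):
    P=np.array([onz(t,*p,0.024) for p in q]);print(tag,P.mean(0),[round(np.linalg.norm(P[i]-P[i-1]),3) for i in range(4)])
```

```text
small [0.5278046  0.16922205 0.024     ] [np.float64(0.101), np.float64(0.106), np.float64(0.102), np.float64(0.109)]
large [0.30798865 0.21942578 0.024     ] [np.float64(0.144), np.float64(0.148), np.float64(0.142), np.float64(0.149)]
```

View pics/c1.png

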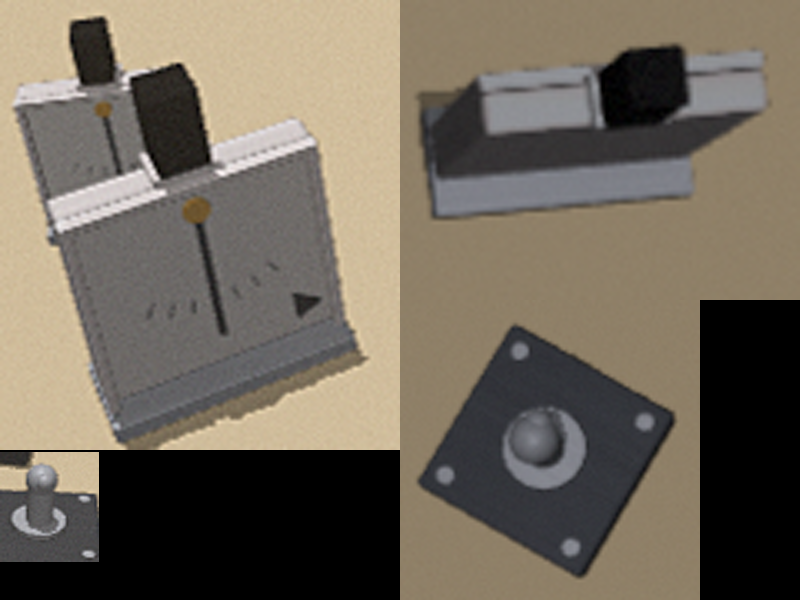

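The crop confirms it. The larger gauge (dial at scene (190,305), arrowhead on its right, +y side) and the smaller block (about 110 mm, stud at top view (216,241)) are the ones meant. The stud's lump points up in the top image, roughly world +x. Next I fit the poses.

```bash
cat > fit.py <<'E'
from h import *
from scipy.optimize import least_squares
s=load('scene0');t=load('top0')
S=lambda u,v:(130+u/3.33333,230+v/3.33333)
T=lambda u,v:(400+(u-400)/4,170+v/4)
pts=[(s,S(122,442),(.025,-.059,0)),(s,S(363,357),(.025,.059,0)),(s,S(62,232),(.009,-.058,.124)),(s,S(318,143),(.009,.058,.124)),
(t,T(487,133),(-.009,.058,.124)),(t,T(765,105),(-.009,-.058,.124)),(t,T(482,75),(.009,.058,.124)),(t,T(762,52),(.009,-.058,.124)),
(t,T(437,217),(-.025,.059,.010)),(t,T(692,195),(-.025,-.059,.010))]
def res(p):
    r=[]
    for f,uv,P in pts:
        c,q=np.cos(p[2]),np.sin(p[2]); w=[p[0]+c*P[0]-q*P[1],p[1]+q*P[0]+c*P[1],P[2]]
        r.append(proj(f,w)[0]-uv)
    return np.ravel(r)
o=least_squares(res,[.6,-.2,0],loss='soft_l1'); print(o.x,res(o.x).reshape(-1,2).round(1).tolist())
# index angle: dial plane x=.009(ish)
x,y,a=o.x; n=np.array([np.cos(a),np.sin(a),0]); ey=np.array([-np.sin(a),np.cos(a),0])
for nm,uv in(('arrow tip',S(322,301)),('arrow pt2',S(293,290)),('arrow pt3',S(300,318)),('needle tip',S(224,334)),('pivot',S(197,210))):
    c,d=ray(s,*uv); p0=np.array([x,y,0])+.0095*n; P=c+d*(n@(p0-c))/(n@d); yy=ey@(P-p0); zz=P[2]-.108
    print(nm,yy.round(4),zz.round(4),'r',np.hypot(yy,zz).round(4),'ang',np.arctan2(yy,-zz).round(4))
# stud
U=lambda u,v:(170+(u-400)/3,195+(v-300)/3)
for z,p in((.024,(520,350)),(.024,(645,422)),(.024,(571,547)),(.024,(445,475)),(.030,(544,448)),(.071,(535,440)),(.0745,(544,412))): print(z,onz(t,*U(*p),z))
print(onz(s,389,222,.071))
E
python3 fit.py
```

```text
[ 0.59448715 -0.22114534  0.07250163] [[-0.8, 1.8], [-1.0, -1.5], [-2.0, -2.3], [-1.2, -2.0], [-1.4, -1.9], [0.3, -1.2], [-1.5, 1.6], [-0.4, 1.1], [-1.4, -2.3], [-0.2, -2.6]]
arrow tip 0.0489 -0.0817 r 0.0952 ang 0.5391
arrow pt2 0.036 -0.0681 r 0.077 ang 0.4869
arrow pt3 0.0369 -0.087 r 0.0945 ang 0.4013
needle tip 0.0004 -0.0789 r 0.0789 ang 0.0051
pivot 0.0005 -0.0019 r 0.0019 ang 0.2733
0.024 [0.5873787 0.1856756 0.024    ]
0.024 [0.54375222 0.11338706 0.024     ]
0.024 [0.47189763 0.15654101 0.024     ]
0.024 [0.51493878 0.22882831 0.024     ]
0.03 [0.5288982  0.17108219 0.03      ]
0.071 [0.52866639 0.17054225 0.071     ]
0.0745 [0.54373452 0.16508038 0.0745    ]
[0.52910128 0.17493289 0.071     ]
```

>>> drive_tool(
  deltas=[
    {"travel": [-0.0317,-0.0325,-0.005],"rotation": [0,0,0],"gripper": 1},
    {"travel": [-0.0317,-0.0325,-0.005],"rotation": [0,0,0],"gripper": 1},
    {"travel": [-0.0317,-0.0325,-0.005],"rotation": [0,0,0],"gripper": 1},
    {"travel": [-0.0317,-0.0325,-0.005],"rotation": [0,0,0],"gripper": 1},
    {"travel": [-0.0317,-0.0325,-0.005],"rotation": [0,0,0],"gripper": 1},
    {"travel": [-0.0317,-0.0325,-0.005],"rotation": [0,0,0],"gripper": 1},
    {"travel": [-0.0317,-0.0325,-0.005],"rotation": [0,0,0],"gripper": 1},
    {"travel": [-0.0317,-0.0325,-0.005],"rotation": [0,0,0],"gripper": 1},
    {"travel": [-0.0317,-0.0325,0],"rotation": [0,0,0],"gripper": 1},
    {"travel": [-0.0317,-0.0325,0],"rotation": [0,0,0],"gripper": 1},
  ],
)

```text
clock: 1.35
tcp_pos: [0.4106, 0.1927, 0.2232]
orientation: [0.556, 3.092, 0.0]
force: [1.1, 0.5, 0.4]
gripper_width: 0.999
gripper_force: 0.0
```

>>> drive_tool(
  deltas=[
    {"travel": [-0.0317,-0.0325,0],"rotation": [0,0,0],"gripper": 1},
    {"travel": [-0.0317,-0.0325,0],"rotation": [0,0,0],"gripper": 1},
    {"travel": [-0.0317,-0.0325,0],"rotation": [0,0,0],"gripper": 1},
    {"travel": [-0.0317,-0.0325,0],"rotation": [0,0,0],"gripper": 1},
    {"travel": [-0.0317,-0.0325,0],"rotation": [0,0,0],"gripper": 1},
    {"travel": [-0.0317,-0.0325,0],"rotation": [0,0,0],"gripper": 1},
    {"travel": [-0.0317,-0.0325,0],"rotation": [0,0,0],"gripper": 1},
    {"travel": [-0.0317,-0.0325,0],"rotation": [0,0,0],"gripper": 1},
    {"travel": [-0.0317,-0.0325,0],"rotation": [0,0,0],"gripper": 1},
    {"travel": [-0.0317,-0.0325,0],"rotation": [0,0,0],"gripper": 1},
  ],
)

```text
clock: 2.6
tcp_pos: [0.5946, -0.2219, 0.2227]
orientation: [-0.555, -3.091, -0.0]
force: [1.3, -0.4, -0.7]
gripper_width: 1.003
gripper_force: 0.0
```

>>> drive_tool(
  deltas=[
    {"travel": [0,0,0],"rotation": [0,0,-4.9],"gripper": 1},
    {"travel": [0,0,0],"rotation": [0,0,-4.9],"gripper": 1},
    {"travel": [0,0,0],"rotation": [0,0,-4.9],"gripper": 1},
    {"travel": [0,0,0],"rotation": [0,0,-4.9],"gripper": 1},
    {"travel": [0,0,0],"rotation": [0,0,-4.9],"gripper": 1},
    {"travel": [0,0,0],"rotation": [0,0,0],"gripper": 1},
    {"travel": [0,0,0],"rotation": [0,0,0],"gripper": 1},
  ],
)

```text
clock: 3.48
tcp_pos: [0.5941, -0.2209, 0.223]
orientation: [0.11, -3.139, -0.0]
force: [0.5, 0.2, -0.0]
gripper_width: 0.999
gripper_force: 0.0
```

Run:
```python
from h import *
f=snap('wrist','w1'); s=f['s']; print(s['clock'],s['tcp_pos'],s['qpos'].round(2),'\n',R.from_rotvec(s['orientation']).as_matrix().round(3)); print(f['fx'],f['cx'],f['cy'],f['tool_from_camera'])
```

```text
3.475 [ 0.59411713 -0.22087384  0.22296569] [-0.02  0.42  0.43  1.63 -0.19  1.14  2.1 ] 
 [[-0.998 -0.07  -0.   ]
 [-0.07   0.998  0.   ]
 [ 0.     0.    -1.   ]]
371.64829954431775 319.80160141626743 246.01525270768303 [[ 6.88036983e-04 -9.61237295e-01 -2.75721581e-01  7.88417600e-02]
 [ 9.99999355e-01  4.12236500e-04  1.05823940e-03 -7.80080163e-04]
 [-9.03556683e-04 -2.75722131e-01  9.61236958e-01 -2.02154862e-01]
 [ 0.00000000e+00  0.00000000e+00  0.00000000e+00  1.00000000e+00]]
```

View pics/w1.png

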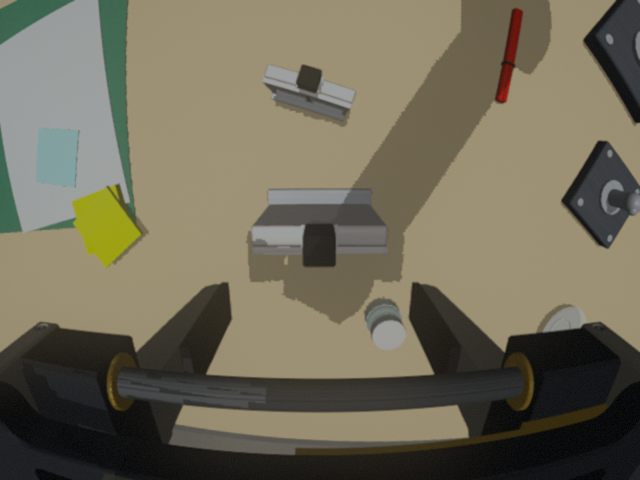

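The wrist view shows the gauge straight and centred between the fingers, with its grip at about (319,245) and the case at rows 225–255. I'll check this numerically.

```bash
cat >> h.py <<'E'
def wproj(f,P):
    s=f['s']; M=np.eye(4); M[:3,:3]=R.from_rotvec(s['orientation']).as_matrix(); M[:3,3]=s['tcp_pos']
    C=np.linalg.inv(M@np.array(f['tool_from_camera'])); q=(C[:3,:3]@np.array(P,float).T).T+C[:3,3]
    rho=np.hypot(q[:,0],q[:,1]); th=np.arctan2(rho,q[:,2])
    return np.c_[f['cx']+f['fx']*th*q[:,0]/rho, f['cy']+f['fy']*th*q[:,1]/rho]
E
python3 - <<'E'
from h import *
f=load('w1'); x,y,a=.5945,-.2211,.0725
L=np.array([(-.012,.012,.17),(-.012,-.012,.17),(.012,.012,.17),(.012,-.012,.17),(-.009,.058,.124),(-.009,-.058,.124),(.009,.058,.124),(.009,-.058,.124),(-.025,.059,.01),(-.025,-.059,.01)])
c,s=np.cos(a),np.sin(a); W=np.c_[x+c*L[:,0]-s*L[:,1],y+s*L[:,0]+c*L[:,1],L[:,2]]
uv=wproj(f,W); print(uv.round(0).tolist())
g=f['frame'][:,:,::-1].copy()
for p in uv: cv2.circle(g,(int(p[0]*1),int(p[1])),1,(0,0,255),-1)
P=np.array([[.529,.171,.085]]); q=wproj(f,P); print(q); cv2.circle(g,tuple(int(v) for v in q[0]),2,(0,0,255),-1)
a=cv2.resize(g[170:290,230:410],None,fx=4,fy=4,interpolation=cv2.INTER_CUBIC); b=cv2.resize(g[140:260,560:640],None,fx=1,fy=1)
a[:120,:80]=b
cv2.imwrite('pics/c2.png',a)
E
```

```text
[[337.0, 238.0], [303.0, 238.0], [337.0, 270.0], [304.0, 270.0], [389.0, 227.0], [251.0, 228.0], [388.0, 248.0], [252.0, 248.0], [372.0, 191.0], [268.0, 191.0]]
[[639.24121064 202.62705915]]
```

View pics/c2.png

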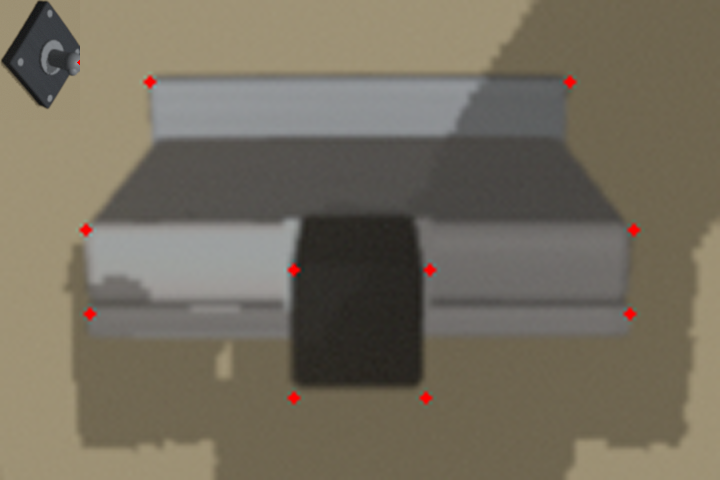

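The projected model matches to about 1 mm, so I descend and grip.

>>> drive_tool(
  deltas=[
    {"travel": [0.001,0,0.0115],"rotation": [0,0,0],"gripper": 1},
    {"travel": [0,0,0.0115],"rotation": [0,0,0],"gripper": 1},
    {"travel": [0,0,0.0115],"rotation": [0,0,0],"gripper": 1},
    {"travel": [0,0,0.0115],"rotation": [0,0,0],"gripper": 1},
    {"travel": [0,0,0.0115],"rotation": [0,0,0],"gripper": 1},
    {"travel": [0,0,0.0115],"rotation": [0,0,0],"gripper": 1},
    {"travel": [0,0,0.0115],"rotation": [0,0,0],"gripper": 1},
    {"travel": [0,0,0.0115],"rotation": [0,0,0],"gripper": 1},
    {"travel": [0,0,0],"rotation": [0,0,0],"gripper": 1},
  ],
)

```text
clock: 4.65
tcp_pos: [0.5926, -0.2207, 0.13]
orientation: [0.113, -3.138, -0.001]
force: [-0.4, 0.3, 0.6]
gripper_width: 1.001
gripper_force: 0.0
```

>>> drive_tool(
  deltas=[
    {"travel": [0,0,0],"rotation": [0,0,0],"gripper": 0},
    {"travel": [0,0,0],"rotation": [0,0,0],"gripper": 0},
    {"travel": [0,0,0],"rotation": [0,0,0],"gripper": 0},
    {"travel": [0,0,0],"rotation": [0,0,0],"gripper": 0},
    {"travel": [0,0,0],"rotation": [0,0,0],"gripper": 0},
    {"travel": [0,0,0],"rotation": [0,0,0],"gripper": 0},
    {"travel": [0,0,0],"rotation": [0,0,0],"gripper": 0},
  ],
  grip_force=40,
)

```text
clock: 5.52
tcp_pos: [0.5933, -0.2211, 0.1312]
orientation: [-0.113, 3.139, -0.0]
force: [0.5, -1.6, 1.9]
gripper_width: 0.257
gripper_force: 0.9
```

>>> drive_tool(
  deltas=[
    {"travel": [0,0,0],"rotation": [0,0,0],"gripper": 0},
    {"travel": [0,0,0],"rotation": [0,0,0],"gripper": 0},
    {"travel": [0,0,0],"rotation": [0,0,0],"gripper": 0},
    {"travel": [0,0,-0.005],"rotation": [0,0,0],"gripper": 0},
    {"travel": [0,0,-0.01],"rotation": [0,0,0],"gripper": 0},
    {"travel": [0,0,-0.015],"rotation": [0,0,0],"gripper": 0},
    {"travel": [0,0,-0.015],"rotation": [0,0,0],"gripper": 0},
    {"travel": [0,0,-0.015],"rotation": [0,0,0],"gripper": 0},
    {"travel": [0,0,-0.01],"rotation": [0,0,0],"gripper": 0},
    {"travel": [0,0,0],"rotation": [0,0,0],"gripper": 0},
  ],
)

```text
clock: 6.78
tcp_pos: [0.5938, -0.2212, 0.2023]
orientation: [-0.113, 3.138, -0.001]
force: [-0.1, -0.3, -4.0]
gripper_width: 0.254
gripper_force: 40.0
```

>>> drive_tool(
  deltas=[
    {"travel": [0,0.01,-0.015],"rotation": [0,0,0],"gripper": 0},
    {"travel": [0,0.02,-0.015],"rotation": [0,0,0],"gripper": 0},
    {"travel": [0.003,0.03,-0.015],"rotation": [0,0,0],"gripper": 0},
    {"travel": [0.0045,0.043,0],"rotation": [0,0,0],"gripper": 0},
    {"travel": [0.005,0.05,0],"rotation": [0,0,0],"gripper": 0},
    {"travel": [0.005,0.05,0],"rotation": [0,0,0],"gripper": 0},
    {"travel": [0.005,0.05,0],"rotation": [0,0,0],"gripper": 0},
    {"travel": [0.005,0.05,0],"rotation": [0,0,0],"gripper": 0},
    {"travel": [0.005,0.05,0],"rotation": [0,0,0],"gripper": 0},
    {"travel": [0.004,0.043,0],"rotation": [0,0,0],"gripper": 0},
  ],
)

```text
clock: 8.02
tcp_pos: [0.5273, 0.1741, 0.2467]
orientation: [0.115, -3.139, -0.001]
force: [-0.3, 0.4, -5.4]
gripper_width: 0.25
gripper_force: 40.0
```

>>> drive_tool(
  deltas=[
    {"travel": [0,0,0],"rotation": [0,0,3],"gripper": 0},
    {"travel": [0,0,0],"rotation": [0,0,6],"gripper": 0},
    {"travel": [0,0,0],"rotation": [0,0,6],"gripper": 0},
    {"travel": [0,0,0],"rotation": [0,0,6],"gripper": 0},
    {"travel": [0,0,0],"rotation": [0,0,3],"gripper": 0},
    {"travel": [0,0,0],"rotation": [0,0,0],"gripper": 0},
    {"travel": [0,0,0],"rotation": [0,0,0],"gripper": 0},
  ],
)

```text
clock: 8.9
tcp_pos: [0.5283, 0.1717, 0.2464]
orientation: [-0.541, -3.095, -0.0]
force: [0.3, 1.2, -4.3]
gripper_width: 0.253
gripper_force: 40.0
```

Run:
```python
from h import *
w=snap('wrist','w2'); s=snap('scene','s2')
q=w['s']; Rm=R.from_rotvec(q['orientation']).as_matrix(); print(q['tcp_pos'],q['force'],q['qpos'].round(2),'\n',Rm.round(3))
a=cv2.resize(w['frame'][120:320,200:440,::-1],(400,333)); 
g=s['frame'][:,:,::-1].copy()
# predicted sole corners and crown
def gp(L): return q['tcp_pos']+Rm@np.array([-L[0],L[1],-(L[2]-.131)])
for L in [(.025,.059,0),(.025,-.059,0),(.009,.058,.124),(.009,-.058,.124),(.009,0,.108)]:
    p=proj(s,gp(L))[0]; cv2.circle(g,tuple(int(round(v)) for v in p),0,(0,0,255),-1)
b=cv2.resize(g[90:290,310:490],None,fx=3,fy=3,interpolation=cv2.INTER_CUBIC)[:600]
cv2.imwrite('pics/c3.png',b); cv2.imwrite('pics/c3w.png',a)
```

```text
[0.52825088 0.1716848  0.24640476] [ 0.25589926  1.22482287 -4.25497788] [-0.64  0.25  0.32  1.78 -0.08  1.13  0.93] 
 [[-0.941  0.339 -0.   ]
 [ 0.339  0.941  0.   ]
 [ 0.     0.    -1.   ]]
```

View pics/c3.png

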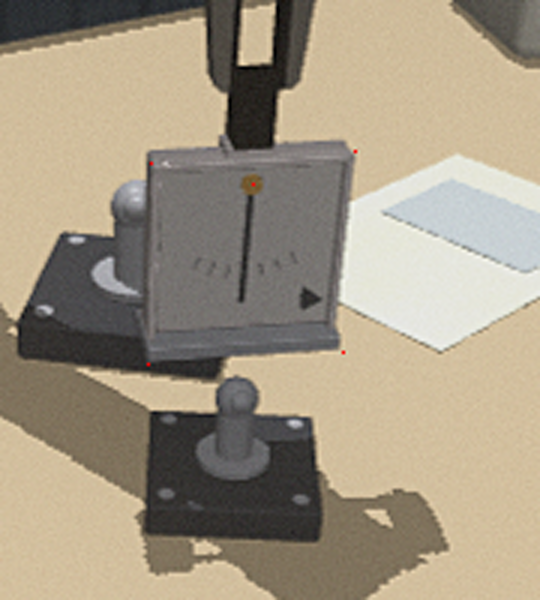

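The sole hangs over the stud as predicted, with the projected corners within 2 px. In this crop the pivot is at (252,184), the needle tip at (241,300), and the arrowhead's vertices are at about (301,287), (323,297) and (304,311). I'll compute the arrow angle and start lowering.

>>> drive_tool(
  deltas=[
    {"travel": [0,0,0.006],"rotation": [0,0,0],"gripper": 0},
    {"travel": [0,0,0.008],"rotation": [0,0,0],"gripper": 0},
    {"travel": [0,0,0.006],"rotation": [0,0,0],"gripper": 0},
    {"travel": [0,0,0.004],"rotation": [0,0,0],"gripper": 0},
    {"travel": [0,0,0.003],"rotation": [0,0,0],"gripper": 0},
    {"travel": [0,0,0.002],"rotation": [0,0,0],"gripper": 0},
    {"travel": [0,0,0.002],"rotation": [0,0,0],"gripper": 0},
    {"travel": [0,0,0.002],"rotation": [0,0,0],"gripper": 0},
    {"travel": [0,0,0],"rotation": [0,0,0],"gripper": 0},
  ],
)

```text
clock: 10.12
tcp_pos: [0.5288, 0.1715, 0.2136]
orientation: [0.543, 3.094, 0.001]
force: [0.8, -0.6, -0.7]
gripper_width: 0.257
gripper_force: 40.0
```

```bash
cat > ang.py <<'E'
from h import *
def dial(tag,pts,u0,v0,k,xd=.0095):
    s=load(tag);q=s['s'];Rm=R.from_rotvec(q['orientation']).as_matrix()
    ex,ey,ez=-Rm[:,0],Rm[:,1],-Rm[:,2]; piv=q['tcp_pos']+ez*(.108-.131)+ex*xd
    for n,(u,v) in pts.items():
        c,d=ray(s,u0+u/k,v0+v/k); P=c+d*(ex@(piv-c))/(ex@d)-piv; yy,zz=ey@P,ez@P
        print(n,yy.round(4),zz.round(4),'r',np.hypot(yy,zz).round(4),'ang',np.arctan2(yy,-zz).round(3))
E
python3 - <<'E'
from ang import *
dial('s2',dict(piv=(252,184),ntip=(241,300),a=(301,287),b=(323,297),c=(304,311)),310,90,3)
q=telemetry.sense();print(q['tcp_pos'],q['force'])
E
```

```text
piv 0.0007 -0.0008 r 0.001 ang 0.722
ntip -0.0009 -0.0767 r 0.0767 ang -0.012
a 0.0352 -0.0704 r 0.0787 ang 0.464
b 0.0494 -0.0782 r 0.0925 ang 0.563
c 0.0385 -0.0872 r 0.0953 ang 0.416
[0.5287739  0.17148579 0.21358896] [ 0.83110337 -0.56841624 -0.69503826]
```

>>> drive_tool(
  deltas=[
    {"travel": [0,0,0.0015],"rotation": [0,0,0],"gripper": 0},
    {"travel": [0,0,0.0015],"rotation": [0,0,0],"gripper": 0},
    {"travel": [0,0,0.0015],"rotation": [0,0,0],"gripper": 0},
    {"travel": [0,0,0.001],"rotation": [0,0,0],"gripper": 0},
    {"travel": [0,0,0],"rotation": [0,0,0],"gripper": 0},
    {"travel": [0,0,0],"rotation": [0,0,0],"gripper": 0},
    {"travel": [0,0,0],"rotation": [0,0,0],"gripper": 0},
    {"travel": [0,0,0],"rotation": [0,0,0],"gripper": 0},
  ],
)

```text
clock: 11.12
tcp_pos: [0.5285, 0.1715, 0.2078]
orientation: [0.543, 3.094, 0.0]
force: [0.3, 0.6, 1.5]
gripper_width: 0.253
gripper_force: 40.0
```

The stud is about 8 mm in at about 5.7 N. Now I rock about the sole centre, using +tool x for a lean towards gauge +y.

>>> drive_tool(
  deltas=[
    {"travel": [0,0.00343,0],"rotation": [1.5,0,0],"gripper": 0},
    {"travel": [0,0.00343,0],"rotation": [1.5,0,0],"gripper": 0},
    {"travel": [0,0.00343,0],"rotation": [1.5,0,0],"gripper": 0},
    {"travel": [0,0.00343,0],"rotation": [1.5,0,0],"gripper": 0},
    {"travel": [0,0.00343,0],"rotation": [1.5,0,0],"gripper": 0},
    {"travel": [0,0.00343,0],"rotation": [1.5,0,0],"gripper": 0},
    {"travel": [0,0,0],"rotation": [0,0,0],"gripper": 0},
    {"travel": [0,0,0],"rotation": [0,0,0],"gripper": 0},
  ],
)

```text
clock: 12.12
tcp_pos: [0.5355, 0.1906, 0.2063]
orientation: [-0.537, -3.058, 0.24]
force: [0.0, 0.7, 2.1]
gripper_width: 0.252
gripper_force: 40.0
```

```bash
cat > st.py <<'E'
from h import *
q=telemetry.sense();Rm=R.from_rotvec(q['orientation']).as_matrix()
print(q['tcp_pos'],q['force'],'sole',q['tcp_pos']+.131*Rm[:,2],'lean',np.arccos(-Rm[2,2]),q['qpos'].round(2))
E
python3 st.py
```

```text
[0.53551545 0.19058184 0.20632651] [0.01833098 0.66751423 2.08103734] sole [0.52855202 0.17134023 0.07693458] lean 0.15684740964216765 [-0.72  0.38  0.32  1.71 -0.    1.17  0.81]
```

>>> drive_tool(
  deltas=[
    {"travel": [0,0.00343,0],"rotation": [1.5,0,0],"gripper": 0},
    {"travel": [0,0.00343,0],"rotation": [1.5,0,0],"gripper": 0},
    {"travel": [0,0.00343,0],"rotation": [1.5,0,0],"gripper": 0},
    {"travel": [0,0.00343,0],"rotation": [1.5,0,0],"gripper": 0},
    {"travel": [0,0.00343,0],"rotation": [1.5,0,0],"gripper": 0},
    {"travel": [0,0.00343,0],"rotation": [1.5,0,0],"gripper": 0},
    {"travel": [0,0.00343,0],"rotation": [1.5,0,0],"gripper": 0},
    {"travel": [0,0.00343,0],"rotation": [1.5,0,0],"gripper": 0},
  ],
)

```text
clock: 13.12
tcp_pos: [0.5446, 0.216, 0.1995]
orientation: [-0.523, -2.983, 0.555]
force: [-0.2, 0.2, 2.4]
gripper_width: 0.253
gripper_force: 40.0
```

>>> drive_tool(
  deltas=[
    {"travel": [0,0.00343,0],"rotation": [1.5,0,0],"gripper": 0},
    {"travel": [0,0.00343,0],"rotation": [1.5,0,0],"gripper": 0},
    {"travel": [0,0.00343,0],"rotation": [1.5,0,0],"gripper": 0},
    {"travel": [0,0.00343,0],"rotation": [1.5,0,0],"gripper": 0},
    {"travel": [0,0,0],"rotation": [0,0,0],"gripper": 0},
    {"travel": [0,0,0],"rotation": [0,0,0],"gripper": 0},
    {"travel": [0,0,0],"rotation": [0,0,0],"gripper": 0},
    {"travel": [0,0,0],"rotation": [0,0,0],"gripper": 0},
    {"travel": [0,0,0],"rotation": [0,0,0],"gripper": 0},
    {"travel": [0,0,0],"rotation": [0,0,0],"gripper": 0},
  ],
)

```text
clock: 14.38
tcp_pos: [0.5488, 0.2275, 0.1943]
orientation: [-0.515, -2.934, 0.704]
force: [-0.2, 2.4, 1.8]
gripper_width: 0.25
gripper_force: 40.0
```

```bash
python3 st.py
python3 - <<'E'
from h import *
s=snap('scene','s3'); crop(s,320,110,120,110,5,'pics/c4.png')
E
```

```text
[0.54880409 0.22750446 0.19430454] [-0.208311    2.37206997  1.83641717] sole [0.52858763 0.17160116 0.0775693 ] lean 0.4710137808132491 [-0.83  0.62  0.34  1.47  0.11  1.45  0.68]
```

View pics/c4.png

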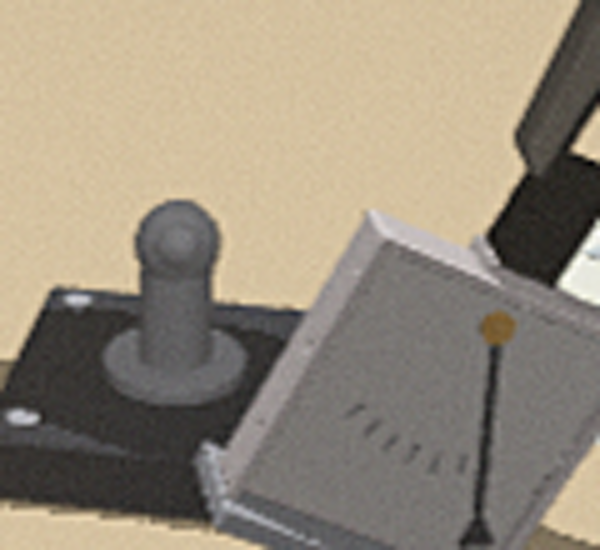

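The needle runs from the pivot at (498,328) to its tip at about (480,518), right on the arrowhead's point at about (479,516). I'll hold for another second to let it settle, then hand in.

>>> drive_tool(
  deltas=[
    {"travel": [0,0,0],"rotation": [0,0,0],"gripper": 0},
    {"travel": [0,0,0],"rotation": [0,0,0],"gripper": 0},
    {"travel": [0,0,0],"rotation": [0,0,0],"gripper": 0},
    {"travel": [0,0,0],"rotation": [0,0,0],"gripper": 0},
    {"travel": [0,0,0],"rotation": [0,0,0],"gripper": 0},
    {"travel": [0,0,0],"rotation": [0,0,0],"gripper": 0},
    {"travel": [0,0,0],"rotation": [0,0,0],"gripper": 0},
    {"travel": [0,0,0],"rotation": [0,0,0],"gripper": 0},
    {"travel": [0,0,0],"rotation": [0,0,0],"gripper": 0},
    {"travel": [0,0,0],"rotation": [0,0,0],"gripper": 0},
  ],
)

```text
clock: 15.68
tcp_pos: [0.5488, 0.2275, 0.1942]
orientation: [-0.514, -2.934, 0.704]
force: [0.9, 1.2, 2.2]
gripper_width: 0.256
gripper_force: 40.0
```

```bash
python3 st.py; python3 -c "
from bench import order; print(order.job_done())"
```

```text
[0.5487885  0.22749646 0.1942139 ] [0.91200507 1.23053654 2.21453696] sole [0.52855952 0.1715705  0.07749168] lean 0.47123276878508863 [-0.83  0.62  0.34  1.47  0.11  1.45  0.68]
the job is handed in; nothing more can be done
None
```

I handed the job in at about 16 s: the gauge is held on the stud at 0.471 rad lean, needle on the arrowhead in the last picture and stud about 8 mm in by my estimate; the hand-in call returned no verdict.

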